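# Pack the rabbits, stack the tubs, ring for collection

## Task

Pack this order for collection: put every small pink rabbit into the open wooden box on the clamped base, cover the box with its loose pink lid fully home, then stack every closed tub on it in one tower, in any order, with each one's corner feet sitting down in the recesses of the lid below. When the tower stands complete, press the desk bell's plunger down to its stop and let it spring back. Leave the carousel, glass globe, tin mailbox and paint jar standing where they are.

Things in the scene. Friction and masses are not known exactly. Their poses are not given: they have to be found in the camera images.
- base: Wooden board (12 mm thick, x -62 to 124, y +-50 mm) fixed by a bronze toggle clamp (x 70 to 155 mm, 58 high), carrying the open wooden box. Origin: under the box's centre at shelf level; x along the box towards the clamp, z up. Box outside 94 (x) x 50 (y) mm, walls 3, inside 88 x 44 mm, inner floor at z = 15 mm, rim at z = 36 mm.
- ledge (a point): On the box's axis, at the height of the dark ledge (104 x 60 mm, 26 mm above the shelf) around the box, on which the lid's skirt rests: lid home = lid origin here; its recess floors are then 67 mm above the shelf, and seated tubs have their origins 67, 107, 147 mm above the shelf.
- lid: Loose deep pink lid of the box, 120 g, 104 (own x) x 60 (own y) x 46 mm high, hollow (inside 98 x 54, 36 mm deep: 2 mm play each side over the box), open side down, half-turn symmetric. Origin: centre of its lower edge. In its top four recesses 14 x 14 mm, 5 deep, at x +-42, y +-20 mm, floors 41 mm above origin. Grip across the 60 mm.
- tub1: Closed tub (green), lid fixed on, 160 g, 104 (own x) x 60 (own y) x 45 mm high, half-turn symmetric. Origin: centre, underside of its feet. Four feet 10 x 10 mm, 6 high, at x +-42, y +-20 mm; in its top four recesses 14 x 14 mm, 5 deep, at the same x, y, floors 40 mm above origin: a seated tub stands 40 mm above the one below, on the rims 45. Grip across the 60 mm. May be absent.
- tub2: Closed tub (ochre), lid fixed on, 160 g, 104 (own x) x 60 (own y) x 45 mm high, half-turn symmetric. Origin: centre, underside of its feet. Four feet 10 x 10 mm, 6 high, at x +-42, y +-20 mm; in its top four recesses 14 x 14 mm, 5 deep, at the same x, y, floors 40 mm above origin: a seated tub stands 40 mm above the one below, on the rims 45. Grip across the 60 mm. May be absent.
- tub3: Closed tub (blue), lid fixed on, 160 g, 104 (own x) x 60 (own y) x 45 mm high, half-turn symmetric. Origin: centre, underside of its feet. Four feet 10 x 10 mm, 6 high, at x +-42, y +-20 mm; in its top four recesses 14 x 14 mm, 5 deep, at the same x, y, floors 40 mm above origin: a seated tub stands 40 mm above the one below, on the rims 45. Grip across the 60 mm. May be absent.
- rabbit1: Small pink resin rabbit, about 30 g, 44 mm tall: round body 24 mm across up to 20 mm height, head and ears 17 mm across above that. Origin: centre of its underside, z towards the ears. Starts upright. May be absent.
- rabbit2: Small pink resin rabbit, about 30 g, 44 mm tall: round body 24 mm across up to 20 mm height, head and ears 17 mm across above that. Origin: centre of its underside, z towards the ears. Starts upright. May be absent.
- rabbit3: Small pink resin rabbit, about 30 g, 44 mm tall: round body 24 mm across up to 20 mm height, head and ears 17 mm across above that. Origin: centre of its underside, z towards the ears. Starts upright. May be absent.
- bell: Brass desk bell, 56 mm across, dome 30 mm high, fixed to the shelf. Origin: centre of its underside.
- plunger (a joint): How far the bell's plunger is pressed, m: 0 up, 0.008 at its stop. Springs back; needs 1.2 N to start and 6 N at the stop.
- plunger_top (a point): Centre of the top of the plunger's steel head (18 mm across), 48 mm above the shelf when up.
- carousel: Bystander: glazed ceramic carousel, 92 mm across, 110 mm high. Origin under its centre.
- globe: Bystander: glass globe shell, 68 mm across, 70 mm high. Origin under its centre.
- mailbox: Bystander: red tin mailbox figure on a post, 50 x 34 mm, 94 mm high. Origin under its centre.
- paintjar: Bystander: small paint jar, 44 mm across, 55 mm high. Origin under its centre.

How it is judged:
By the outcome, as a careful person would: the job done as asked, in the order asked, and still so for the second after the job is handed in, with the robot touching nothing.
Of rabbit1, rabbit2, rabbit3 only 2 to 3 are there at a start; the rules pass over those that are not, and their reading is None.
Of tub1, tub2, tub3 only 2 to 3 are there at a start; the rules pass over those that are not, and their reading is None.
At some moment in a run one of rabbit1, rabbit2, rabbit3, tub1, tub2, tub3 may be knocked a few centimetres aside while the robot is not near it.
It also fails if it takes over 210 s, if anything falls off the work surface, if the arm or the gripper's body presses on something with over 40 N, if the wrist force passes 120 N, or if a joint passes its speed limit or range.

## Robot

A 6-joint arm with a two-finger parallel gripper is mounted at the origin on the work surface. World frame = base frame: x ahead of the robot, y to its left, z up, the work surface at z = 0. Lengths are in m, angles in rad, forces in N, time in s.
With the tool pointing down it reaches from about 0.275 to 0.825 m from the base axis. Payload 4.9 kg.
Tool frame: the origin (TCP) lies midway between the tips of the shut fingers; the grasp point (between the pads) lies 19 mm behind it; z points along the fingers, y is the line along which they close (so a half turn about z gives the same grasp; the last joint's range is limited). The gripper opens to 85 mm and grips with 20 to 120 N. Pads are 22 mm wide; open, the fingers measure 114 mm over their backs; the gripper's body (76 mm by 85 mm) begins 54 mm behind the grasp point. The pads swing forward as they close: fully open they stand 13 mm farther back than shut.
Start: joints at [1.021, 0.326, -0.193, 1.052, 0, 1.437], TCP at [0.222, 0.503, 0.231] pointing down, gripper open.
Joint ranges: [-2.65, 2.65], [-0.97, 1.79], [-1.3, 1.35], [-1.93, 2.1], [-1.47, 1.37], [-3.14, 3.14]. Speed limits (rad/s): [2.57, 2.57, 3.14, 3.14, 3.14, 3.14].

## Interface

Orientations are given as a unit quaternion [w, x, y, z].
In Python, from station import * gives the robot as it stands. The module is installed in compiled form; this text tells all that it offers.
- The arm moves only by the tool apply_moves, never from a script. Its argument "increments" is a list of rows, each a list of 4 numbers: the shift along the world's x, y, z in mm, then the turn about the world's z in rad. In form: [[tx, ty, tz, roll], ...]. A call has 1 to 20 rows; each row is the pose to reach, as a shift and turn from the pose commanded when the call began; what a row does not reach only later rows make up. A row lasts 1/12 s, in which the tool goes at most 41.7 mm and 7.16 degrees, less where a joint would pass 70% of its speed; a pose out of reach is approached as far as the arm can. A call with a gripper value outside its range is refused whole. "fingers" is the gripper command: -1 is shut, 1 is fully open, values between are in proportion, set as the call begins (left out, the last holds). The fingers move at their own pace and stop on an object; "newtons" is the grip in N (left out, the last holds). Time passes only in rows, so rows that repeat a pose let the fingers close. It gives the time, the measured TCP pose, the force, the opening and the grip force at its end, in the units of the state.
- read_state(): the state, without advancing time (a new reading comes with each control period).
- camera(name): name is "scene" or "top" or "wrist"; returns (picture, depth): 400x640x3 uint8, blue, green, red; 400x640 float32, m along the optical axis (not along the pixel's ray), 0 where there is no reading.
- calibration(name): a dict with "fx", "fy", "cx", "cy" (pixels), "R" (3x3) and "t" (3): a world point X has camera coordinates R X + t. Camera axes: x right, y down, z forward; pixel columns grow to the right and rows downward; lengths in m; the calibration is good to about 2 mm. A picture is of the moment at which its call begins: read the wrist's pose just before it. calibration takes no time and is no camera call; for the wrist camera it gives the pose at the moment of the call.
- job_done(): hands the job in; it is judged then, once.
The state is a dict: "t": time; "qpos": joint angles; "joint_vel": joint speeds; "joint_efforts": joint torques, N m; "position": TCP position; "tcp_rot": TCP orientation; "ft_force": force on the tool from outside, world axes, zero at the start; "torque": the same for the moment, N m; "width": finger opening in m; "grip_force": force on a finger pad.
Only numpy, scipy, OpenCV 4.12 (cv2) and the standard library are available. Lean on these libraries where they do the work, as an engineer would, in place of code of your own. Each camera call takes 0.05 s, during which the arm holds its last target. There are 200 camera calls.

## Working session

There is one attempt and no reset: what is moved stays moved. The work goes in short steps, Python scripts to look and compute and a tool call to move; the robot and the scene stay as the last step left them, time stands still between calls to the robot, and variables do not carry over. Pictures are saved under pics/ and viewed, at most 14 in all, crops included, and the job is handed in when it is done.

Besides the shell and the picture viewer there is one more tool, called after "Emit:" as name(argument=value, ...), one argument or row to a line, values as JSON. apply_moves: Moves the arm, as the interface text tells. Its arguments: {"type":"object","properties":{"increments":{"type":"array","items":{"type":"array","items":{"type":"number"}}},"fingers":{"type":"number"},"newtons":{"type":"number"}},"required":["increments"]}

```bash
mkdir -p pics
cat > h.py <<'E'
from station import *
import numpy as np, cv2
def cam(n,save=None):
    c=calibration(n); im,d=camera(n)
    if save: cv2.imwrite('pics/'+save,im)
    return c,im,d
def ray(c,u,v,z):
    R=np.array(c['R']);t=np.array(c['t'])
    o=-R.T@t; d=R.T@np.array([(u-c['cx'])/c['fx'],(v-c['cy'])/c['fy'],1])
    return o+d*(z-o[2])/d[2]
def pts(c,d):
    R=np.array(c['R']);t=np.array(c['t'])
    v,u=np.mgrid[0:400,0:640]
    P=np.stack([(u-c['cx'])/c['fx']*d,(v-c['cy'])/c['fy']*d,d],-1)
    return (P-t)@R
E
python3 - <<'E'
from h import *
s=read_state();print(s)
for n in('top','scene'):
    c,im,d=cam(n,n+'0.png');print(n,c)
    np.savez(n+'0.npz',im=im,d=d)
E
```

```text
{'t': 0.0, 'qpos': array([ 1.02077969e+00,  3.26956252e-01, -1.93604502e-01,  1.05201741e+00,
        2.35925424e-05,  1.43662026e+00]), 'joint_vel': array([-3.65560996e-04,  1.63166317e-06, -9.46934485e-04, -1.23041047e-03,
       -2.68155187e-04,  6.88925311e-04]), 'joint_efforts': array([-8.97704231e-04, -4.43403125e+01,  2.62436396e+01,  1.55947247e-02,
       -3.05451968e-04, -4.75807809e-06]), 'position': array([0.22183172, 0.50262389, 0.23048729]), 'tcp_rot': array([-3.09982558e-04,  2.06425353e-01,  9.78461946e-01, -8.35335431e-04]), 'ft_force': array([ 0.70227958,  0.86156605, -0.13289366]), 'torque': array([-0.00922813, -0.00427586, -0.02961652]), 'grip_force': 0.0, 'width': 0.08550353612694174}
top {'fx': 389.89131491422785, 'fy': 389.89131491422785, 'cx': 317.7131245675666, 'cy': 203.27016228970487, 'R': array([[-0.01455664, -0.9998117 ,  0.01283251],
       [-0.99394367,  0.01307078, -0.10911068],
       [ 0.1089224 , -0.01434308, -0.99394677]]), 't': array([0.04595376, 0.62121422, 1.23520466])}
scene {'fx': 500.90437611211934, 'fy': 500.90437611211934, 'cx': 327.21111789827853, 'cy': 196.96076549692708, 'R': array([[-0.07877326,  0.99684669, -0.00956267],
       [ 0.69009183,  0.04760517, -0.72215443],
       [-0.71942202, -0.06348558, -0.69166577]]), 't': array([ 0.00696545, -0.390819  ,  1.73926539])}
```

View pics/top0.png

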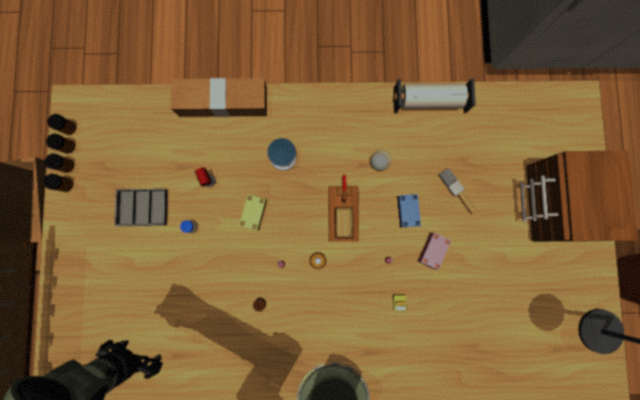

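View pics/scene0.png

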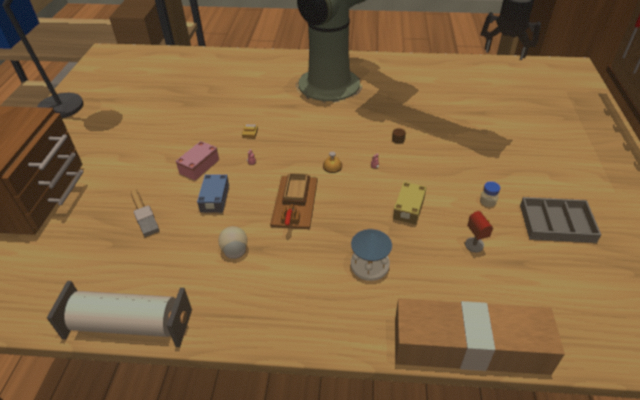

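The top view shows one yellow-green tub (252,212), a blue tub (409,211), the lid (434,250), rabbits at (281,264) and (389,260), the bell (317,260), and the base with its box at (344,222). The scene view shows the same things, with no third tub or rabbit.

```bash
cat >> h.py <<'E'
def blob(c,im,cond,z,box=None,n=1):
    hsv=cv2.cvtColor(im,cv2.COLOR_BGR2HSV).astype(int);m=cond(hsv[...,0],hsv[...,1],hsv[...,2]).astype(np.uint8)
    if box: k=np.zeros_like(m);k[box[1]:box[3],box[0]:box[2]]=1;m*=k
    cs,_=cv2.findContours(m,cv2.RETR_EXTERNAL,cv2.CHAIN_APPROX_NONE)
    out=[]
    for k in sorted(cs,key=cv2.contourArea,reverse=True)[:n]:
        w=np.array([ray(c,*p[0],z)[:2] for p in k])*1000
        (x,y),(a,b),th=cv2.minAreaRect(w.astype(np.float32))
        if a<b: a,b,th=b,a,th+90
        th=(th+90)%180-90
        out.append((round(x,1),round(y,1),round(a,1),round(b,1),round(th,1),len(k)))
    return out
E
python3 - <<'E'
from h import *
for n in('top','scene'):
    c=calibration(n);f=np.load(n+'0.npz');im=f['im'];hsv=cv2.cvtColor(im,cv2.COLOR_BGR2HSV)
    P=[(252,212),(409,211),(434,250),(281,264),(389,260),(343,222),(317,260),(380,160),(282,153)] if n=='top' else [(408,200),(213,190),(198,158),(376,162),(252,159),(295,190),(332,164)]
    X=pts(c,f['d'])
    for u,v in P: print(n,u,v,hsv[v,u],X[v,u].round(3))
E
```

```text
top 252 212 [ 34 104 166] [0.595 0.249 0.046]
top 409 211 [106  97 150] [ 0.592 -0.257  0.045]
top 434 250 [173  44 156] [ 0.465 -0.333  0.043]
top 281 264 [176 106 137] [0.428 0.157 0.04 ]
top 389 260 [175  98 133] [ 0.436 -0.189  0.033]
top 343 222 [ 20 144 156] [ 0.561 -0.045  0.017]
top 317 260 [105  23 176] [0.44  0.042 0.049]
top 380 160 [ 30   4 130] [ 0.755 -0.164  0.068]
top 282 153 [102 119  90] [0.774 0.147 0.101]
scene 408 200 [ 24 136 165] [0.611 0.244 0.049]
scene 213 190 [107  77 129] [ 0.607 -0.253  0.047]
scene 198 158 [178  75 163] [ 0.484 -0.325  0.048]
scene 376 162 [  1 102 133] [0.432 0.165 0.018]
scene 252 159 [  1 109 131] [ 0.441 -0.186  0.017]
scene 295 190 [ 17 138 164] [ 0.561 -0.048  0.017]
scene 332 164 [ 20 164 165] [0.454 0.042 0.022]
```

```bash
cat >> h.py <<'E'
def zrect(X,x0,x1,y0,y1,zlo,zhi):
    """minAreaRect (mm, deg) of points in a window and height band"""
    m=(X[...,0]>x0)&(X[...,0]<x1)&(X[...,1]>y0)&(X[...,1]<y1)&(X[...,2]>zlo)&(X[...,2]<zhi)
    w=X[m]*1000
    if len(w)<5: return None
    (x,y),(a,b),th=cv2.minAreaRect(w[:,:2].astype(np.float32))
    if a<b: a,b,th=b,a,th+90
    th=(th+90)%180-90
    return [round(float(v),1) for v in (x,y,a,b,th,np.median(w[:,2]),len(w))], w.mean(0).round(1)
E
python3 - <<'E'
from h import *
W={'ytub':(.50,.70,.16,.33,.035,.06),'blue':(.50,.70,-.34,-.17,.035,.06),'lid':(.38,.56,-.42,-.25,.035,.06),'r1':(.38,.47,.12,.2,.02,.06),'r2':(.38,.47,-.23,-.15,.02,.06),'boxrim':(.48,.62,-.1,0,.030,.042),'board':(.46,.70,-.12,.03,.008,.02),'bell':(.40,.48,0,.09,.035,.06),'ledge':(.48,.62,-.1,0,.022,.030)}
for n in('top','scene'):
    c=calibration(n);f=np.load(n+'0.npz');X=pts(c,f['d'])
    for k,w in W.items(): print(n,k,zrect(X,*w))
E
```

```text
top ytub ([595.4, 250.0, 103.7, 61.1, -15.3, 43.6, 615.0], array([595.2, 249.4,  43.4]))
top blue ([567.2, -269.5, 174.8, 88.7, 22.6, 43.8, 647.0], array([ 589.6, -261.5,   43.7]))
top lid ([486.3, -298.8, 162.0, 109.0, 56.2, 45.1, 715.0], array([ 471.4, -328.8,   44.8]))
top r1 ([426.6, 159.1, 16.7, 15.2, 8.9, 32.9, 28.0], array([427.1, 159.6,  34.2]))
top r2 ([436.0, -189.2, 17.8, 13.0, -30.2, 34.5, 29.0], array([ 435.5, -188.2,   34.3]))
top boxrim ([559.8, -45.5, 91.4, 55.3, -1.4, 34.7, 91.0], array([560.2, -46.2,  34.7]))
top board ([590.0, -46.4, 182.9, 100.1, -0.9, 12.2, 1189.0], array([585.8, -45.9,  12.5]))
top bell ([436.3, 40.9, 15.7, 15.6, 44.4, 46.8, 27.0], array([437.2,  41.2,  47.4]))
top ledge ([558.7, -46.1, 101.5, 56.2, -1.2, 26.1, 125.0], array([556.2, -43.3,  26.1]))
scene ytub ([595.7, 251.0, 112.7, 60.5, -15.1, 45.6, 772.0], array([600.8, 250.1,  45.1]))
scene blue ([570.1, -268.4, 180.5, 90.4, 22.9, 45.5, 798.0], array([ 595. , -260.5,   44.8]))
scene lid ([485.4, -298.7, 156.0, 110.7, 59.6, 46.1, 711.0], array([ 475.7, -328. ,   45.5]))
scene r1 ([431.9, 162.2, 16.4, 16.3, 13.9, 31.7, 53.0], array([431.7, 161.7,  32.8]))
scene r2 ([438.0, -188.7, 18.0, 16.8, -77.3, 32.1, 55.0], array([ 439.5, -188.6,   32.8]))
scene boxrim ([562.9, -44.5, 104.8, 55.2, -3.2, 35.8, 179.0], array([563.4, -45. ,  35.3]))
scene board ([572.6, -35.5, 226.1, 120.2, -0.8, 13.6, 1300.0], array([597.3, -43.1,  13.8]))
scene bell ([438.5, 41.6, 17.1, 16.8, 5.3, 48.1, 31.0], array([439. ,  42.4,  47.8]))
scene ledge ([560.5, -45.1, 109.7, 60.9, -0.8, 26.8, 206.0], array([570.3, -42.4,  26.5]))
```

Emit:
apply_moves(
  increments=[
    [206,-343,-60,0.4],
    [206,-343,-60,0.4],
    [206,-343,-60,0.4],
    [206,-343,-60,0.4],
    [206,-343,-60,0.4],
    [206,-343,-60,0.4],
    [206,-343,-60,0.4],
    [206,-343,-60,0.4],
    [206,-343,-60,0.4],
    [206,-343,-60,0.4],
    [206,-343,-60,0.4],
    [206,-343,-60,0.4],
    [206,-343,-60,0.4],
    [206,-343,-60,0.4],
  ],
  fingers=0.1,
  newtons=25,
)

```text
t: 1.27
position: [0.4274, 0.1611, 0.1713]
tcp_rot: [-0.0, 0.007, 1.0, 0.0]
ft_force: [-0.3, -0.2, -0.7]
width: 0.0467
grip_force: 0.0
```

Run:
```python
from h import *
s=read_state();p=s['position'];print(p,s['tcp_rot'],s['width'])
c,im,d=cam('wrist','w1.png');X=pts(c,d);print(-np.array(c['R']).T@c['t'])
print(zrect(X,.38,.47,.12,.2,.026,.06),zrect(X,.38,.47,.12,.2,.005,.02))
```

```text
[0.42741128 0.16105862 0.17127361] [-2.96435894e-04  7.10964293e-03  9.99974674e-01  1.25861572e-04] 0.046659336287058116
[0.34722789 0.16148817 0.31297376]
([427.9, 160.8, 17.3, 17.2, 56.7, 34.1, 308.0], array([427.4, 161.6,  35.4])) ([427.7, 163.2, 24.9, 20.4, 74.5, 13.8, 184.0], array([423.1, 162.6,  13.8]))
```

View pics/w1.png

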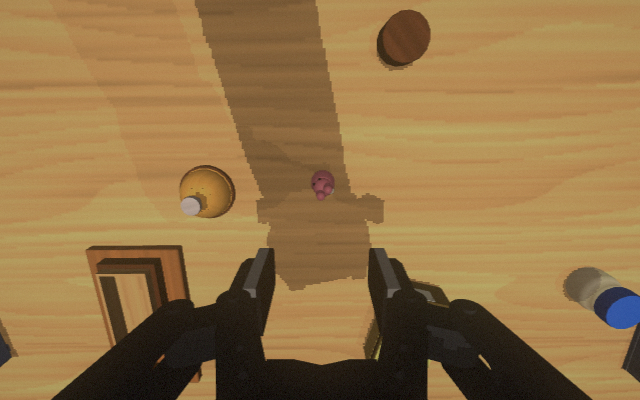

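The wrist view shows the rabbit at (322,185), standing upright midway between the open fingers. It measures (428,161), so I go straight down.

Emit:
apply_moves(
  increments=[
    [0,0,-80,0],
    [0,0,-120,0],
    [0,0,-148,0],
    [0,0,-148,0],
    [0,0,-148,0],
    [0,0,-148,0],
    [0,0,-148,0],
  ],
)

```text
t: 1.9
position: [0.429, 0.1612, 0.0246]
tcp_rot: [0.001, 0.007, 1.0, 0.0]
ft_force: [-0.3, 1.1, 0.6]
width: 0.0471
grip_force: 0.0
```

Emit:
apply_moves(
  increments=[
    [0,0,0,0],
    [0,0,0,0],
    [0,0,0,0],
    [0,0,0,0],
    [0,0,0,0],
    [0,0,0,0],
    [0,0,0,0],
    [0,0,0,0],
    [0,0,20,0],
    [0,0,60,0],
    [0,0,80,0],
    [0,0,80,0],
  ],
  fingers=-1,
  newtons=25,
)

```text
t: 2.9
position: [0.4315, 0.1608, 0.1078]
tcp_rot: [0.004, 0.008, 1.0, 0.001]
ft_force: [0.2, -0.5, -0.5]
width: 0.016
grip_force: 25.8
```

Emit:
apply_moves(
  increments=[
    [112,-205,0,0],
    [112,-205,0,0],
    [112,-205,0,0],
    [112,-205,0,0],
    [112,-205,0,0],
    [112,-205,0,0],
    [112,-205,0,0],
    [112,-205,0,0],
    [112,-205,0,0],
    [112,-205,0,0],
    [112,-205,0,0],
  ],
)

```text
t: 3.82
position: [0.5393, -0.0436, 0.1031]
tcp_rot: [-0.0, 0.007, 1.0, 0.0]
ft_force: [0.7, -0.5, -0.5]
width: 0.0158
grip_force: 25.8
```

Run:
```python
from h import *
s=read_state();p=s['position'];print(p,s['tcp_rot'],s['width'])
c,im,d=cam('wrist','w2.png');X=pts(c,d)
for w in [(.45,.62,-.12,.02,.031,.042),(.45,.62,-.12,.02,.022,.030),(.45,.7,-.12,.02,.008,.030)]: print(zrect(X,*w))
```

```text
[ 0.53929186 -0.04359055  0.10309352] [-4.48631187e-04  7.05328232e-03  9.99975011e-01  1.64388115e-04] 0.015780142597860255
([561.1, -44.5, 95.0, 50.2, -0.6, 34.9, 1234.0], array([541.3, -44.2,  34.7]))
([557.4, -44.4, 97.3, 60.1, -0.7, 25.2, 1804.0], array([532.9, -44.1,  25.3]))
([589.4, -44.9, 180.6, 100.3, -0.7, 11.9, 12581.0], array([549.8, -44.4,  14.6]))
```

View pics/w2.png

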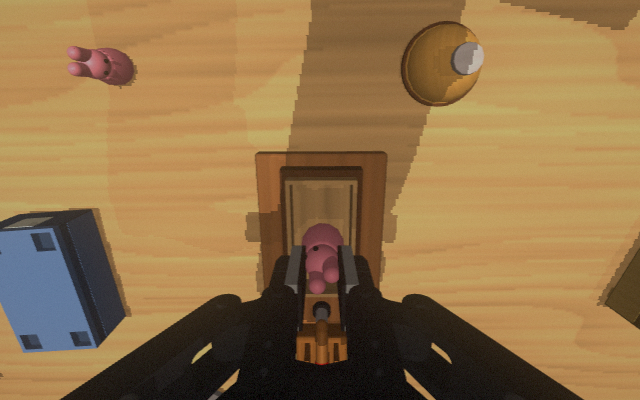

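The rabbit hangs in the fingers over the near half of the box. The box is centred at (560,-44.6) with yaw -0.7°. Now I lower and release.

Emit:
apply_moves(
  increments=[
    [0,-1,-40,0],
    [0,-1,-55,0],
    [0,-1,-63,0],
    [0,-1,-63,0],
    [0,-1,-63,0],
  ],
)

```text
t: 4.28
position: [0.5401, -0.0452, 0.0405]
tcp_rot: [-0.0, 0.007, 1.0, -0.0]
ft_force: [-0.1, -1.5, -0.5]
width: 0.0159
grip_force: 26.9
```

Emit:
apply_moves(
  increments=[
    [0,0,0,0],
    [0,0,0,0],
    [0,0,0,0],
    [0,0,0,0],
    [0,0,10,0],
    [0,0,30,0],
    [0,0,70,0],
    [-104,-144,130,0],
    [-104,-144,130,0],
    [-104,-144,130,0],
    [-104,-144,130,0],
    [-104,-144,130,0],
    [-104,-144,130,0],
    [-104,-144,130,0],
    [-104,-144,130,0],
    [-104,-144,130,0],
  ],
  fingers=-0.2,
)

```text
t: 5.62
position: [0.4364, -0.1889, 0.1701]
tcp_rot: [-0.0, 0.007, 1.0, 0.0]
ft_force: [-0.9, 0.3, 0.5]
width: 0.034
grip_force: 0.0
```

Run:
```python
from h import *
s=read_state();p=s['position'];print(p,s['tcp_rot'],s['width'])
c,im,d=cam('wrist','w3.png');X=pts(c,d)
print(zrect(X,.38,.48,-.25,-.12,.026,.06),zrect(X,.52,.60,-.065,-.024,.040,.08),zrect(X,.52,.60,-.065,-.024,.0,.034))
```

```text
[ 0.43642788 -0.18891652  0.17006568] [-1.65020457e-04  7.19919656e-03  9.99974030e-01  2.89459503e-04] 0.033974117718062566
([436.6, -188.3, 17.8, 16.3, 89.3, 33.2, 306.0], array([ 435.7, -188.8,   35.2])) ([537.4, -47.4, 17.0, 14.4, -40.3, 48.7, 388.0], array([537. , -47.3,  49.7])) ([556.2, -41.0, 58.8, 33.7, -0.2, 14.9, 707.0], array([546.3, -45.1,  19.3]))
```

View pics/w3.png

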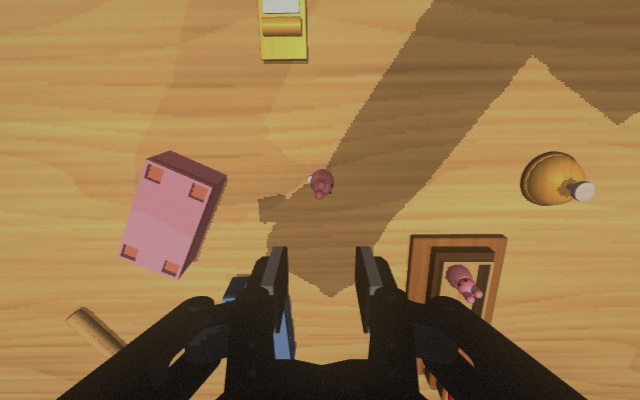

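Rabbit 1 stands in the box (463,282), and rabbit 2 is centred between the fingers (322,184). The lid is at (172,216). Now I grip rabbit 2.

Emit:
apply_moves(
  increments=[
    [0,0,-80,0],
    [0,0,-120,0],
    [0,0,-147,0],
    [0,0,-147,0],
    [0,0,-147,0],
    [0,0,-147,0],
  ],
  fingers=0.1,
)

```text
t: 6.17
position: [0.4354, -0.1883, 0.0222]
tcp_rot: [-0.002, 0.007, 1.0, 0.001]
ft_force: [0.8, -0.2, 0.7]
width: 0.0466
grip_force: 0.0
```

Emit:
apply_moves(
  increments=[
    [0,0,0,0],
    [0,0,0,0],
    [0,0,0,0],
    [0,0,0,0],
    [0,0,0,0],
    [0,0,0,0],
    [0,0,20,0],
    [0,0,60,0],
    [0,0,80,0],
    [144,143,80,0],
    [144,143,80,0],
    [144,143,80,0],
    [144,143,80,0],
    [144,143,80,0],
    [144,143,80,0],
    [144,143,80,0],
    [144,143,80,0],
    [144,143,80,0],
  ],
  fingers=-1,
)

```text
t: 7.67
position: [0.5791, -0.0477, 0.1033]
tcp_rot: [-0.0, 0.009, 1.0, -0.0]
ft_force: [-0.4, 0.1, 0.3]
width: 0.0161
grip_force: 26.3
```

Run:
```python
from h import *
s=read_state();p=s['position'];print(p,s['tcp_rot'],s['width'],s['grip_force'])
```

```text
[ 0.57906319 -0.04765581  0.10334165] [-4.61497914e-04  8.54104289e-03  9.99963412e-01 -1.06741126e-04] 0.016060700001676642 26.320844292640686
```

Emit:
apply_moves(
  increments=[
    [2,2,-40,0],
    [2,2,-56,0],
    [2,2,-64,0],
    [2,2,-64,0],
    [2,2,-64,0],
  ],
)

```text
t: 8.08
position: [0.5815, -0.0459, 0.0396]
tcp_rot: [-0.0, 0.009, 1.0, -0.0]
ft_force: [-0.8, -0.6, -0.2]
width: 0.0158
grip_force: 28.4
```

Emit:
apply_moves(
  increments=[
    [0,0,0,0],
    [0,0,0,0],
    [0,0,0,0],
    [0,0,0,0],
    [0,0,10,0],
    [0,0,30,0],
    [0,0,70,0],
    [-110,-284,170,0],
    [-110,-284,170,0],
    [-110,-284,170,0],
    [-110,-284,170,0],
    [-110,-284,170,0],
    [-110,-284,170,0],
    [-110,-284,170,0],
    [-110,-284,170,0],
    [-110,-284,170,0],
    [-110,-284,170,0],
    [-110,-284,170,0],
    [-110,-284,170,0],
  ],
  fingers=-0.2,
)

```text
t: 9.67
position: [0.4722, -0.3274, 0.209]
tcp_rot: [-0.0, 0.007, 1.0, 0.0]
ft_force: [-0.3, -0.9, -0.2]
width: 0.0339
grip_force: 0.0
```

Run:
```python
from h import *
s=read_state();p=s['position'];print(p,s['tcp_rot'],s['width'])
c,im,d=cam('wrist','w4.png');X=pts(c,d)
print(zrect(X,.38,.58,-.44,-.25,.0435,.049))
print(zrect(X,.38,.58,-.44,-.25,.030,.049))
print(zrect(X,.52,.60,-.065,-.024,.040,.08))
for n in('top','scene'):
    c,im,d=cam(n,n+'1.png');X=pts(c,d)
    print(zrect(X,.525,.557,-.065,-.024,.040,.08),zrect(X,.563,.597,-.065,-.024,.040,.08))
    print(zrect(X,.50,.70,.16,.33,.035,.06))
```

```text
[ 0.47223933 -0.32740271  0.2090158 ] [-3.20395420e-04  7.15663844e-03  9.99974219e-01  4.91456980e-04] 0.033898832143541564
([489.6, -293.7, 165.3, 108.5, 59.0, 45.1, 5653.0], array([ 467.7, -330.6,   45.1]))
([489.6, -293.7, 165.3, 108.5, 59.0, 44.9, 6781.0], array([ 469.8, -328.3,   44.2]))
([558.4, -47.3, 57.5, 16.8, -0.0, 49.0, 687.0], array([556.1, -49.2,  49.6]))
([536.3, -47.1, 16.1, 12.9, 87.5, 47.3, 26.0], array([536.3, -46.8,  49.4])) ([578.0, -47.8, 16.0, 13.8, 36.7, 50.7, 23.0], array([577.9, -47.2,  51.5]))
([595.3, 249.7, 103.6, 60.6, -14.8, 43.5, 610.0], array([595.2, 249.3,  43.2]))
([539.7, -47.6, 18.0, 14.8, 83.4, 50.3, 46.0], array([541.3, -45.3,  50.5])) ([580.7, -45.7, 16.2, 14.4, -27.9, 49.2, 47.0], array([581.8, -46.2,  50.5]))
([595.9, 250.8, 109.4, 60.6, -15.6, 45.5, 773.0], array([600.9, 250. ,  44.9]))
```

View pics/w4.png

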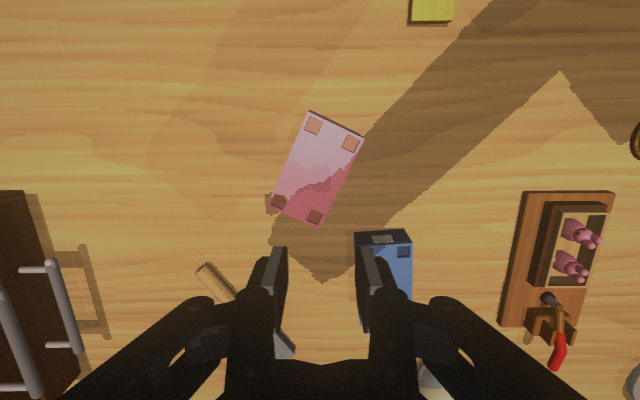

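Both rabbits stand in the box, at (578,232) and (570,264). The lid is at (315,168), with the blue tub close by at (385,270). I measure the lid and blue tub separately.

```bash
cat >> h.py <<'E'
def crect(c,im,d,box,cond,zlo=.04,zhi=.06):
    """coloured top face: minAreaRect from depth points"""
    X=pts(c,d);h=cv2.cvtColor(im,cv2.COLOR_BGR2HSV).astype(int)
    X[~cond(h[...,0],h[...,1],h[...,2])]=9
    return zrect(X,*box,zlo,zhi)
pink=lambda H,S,V:((H>165)|(H<6))&(S>25)
blue=lambda H,S,V:(H>95)&(H<125)&(S>50)
E
python3 - <<'E'
from h import *
for n in ('wrist','top','scene'):
    c,im,d=cam(n)
    print(n,crect(c,im,d,(.38,.54,-.44,-.25),pink),crect(c,im,d,(.5,.7,-.34,-.18),blue))
E
```

```text
wrist ([464.7, -335.3, 104.2, 59.7, -26.1, 45.1, 5446.0], array([ 463. , -334.8,   45.1])) ([597.3, -252.9, 110.6, 54.3, -4.5, 44.2, 1085.0], array([ 570.1, -245.9,   44.2]))
top ([462.4, -335.9, 104.0, 60.2, -26.4, 45.3, 475.0], array([ 462.9, -332. ,   45.4])) ([593.4, -257.6, 100.6, 58.9, 3.2, 44.2, 500.0], array([ 593.5, -257.3,   44.3]))
scene ([464.9, -335.3, 104.8, 65.1, -27.4, 46.8, 535.0], array([ 468.2, -334.5,   46.5])) ([595.9, -256.3, 105.5, 60.1, 5.0, 46.0, 555.0], array([ 600.3, -255.6,   45.9]))
```

Emit:
apply_moves(
  increments=[
    [-8,-8,-90,-0.445],
    [-8,-8,-90,-0.445],
    [-8,-8,-90,-0.445],
    [-8,-8,-90,-0.445],
    [-8,-8,-90,-0.445],
    [-8,-8,-130,-0.445],
    [-8,-8,-165,-0.445],
    [-8,-8,-190,-0.445],
    [-8,-8,-194,-0.445],
    [-8,-8,-194,-0.445],
    [-8,-8,-194,-0.445],
    [-8,-8,-194,-0.445],
  ],
  fingers=1,
)

```text
t: 10.97
position: [0.4657, -0.3381, 0.0174]
tcp_rot: [0.002, 0.228, 0.974, -0.001]
ft_force: [-0.1, -0.0, -0.6]
width: 0.0856
grip_force: 0.0
```

Emit:
apply_moves(
  increments=[
    [0,0,0,0],
    [0,0,0,0],
    [0,0,0,0],
    [0,0,0,0],
    [0,0,0,0],
    [0,0,0,0],
    [0,0,0,0],
    [0,0,0,0],
  ],
  fingers=-1,
  newtons=40,
)

```text
t: 11.63
position: [0.4652, -0.3376, 0.017]
tcp_rot: [0.001, 0.228, 0.974, -0.001]
ft_force: [-0.2, 0.8, 4.9]
width: 0.0592
grip_force: 43.8
```

Emit:
apply_moves(
  increments=[
    [0,0,30,0],
    [0,0,60,0],
    [0,0,90,0],
    [30,90,100,0.447],
    [96.5,293,100,0.447],
    [96.5,293,100,0.447],
    [96.5,293,100,0.447],
    [96.5,293,100,0.447],
    [96.5,293,100,0.447],
    [96.5,293,100,0.447],
    [96.5,293,100,0.447],
    [96.5,293,100,0.447],
    [96.5,293,100,0.447],
    [96.5,293,100,0.447],
    [96.5,293,100,0.447],
    [96.5,293,100,0.447],
  ],
)

```text
t: 12.97
position: [0.5603, -0.0452, 0.1153]
tcp_rot: [-0.0, 0.008, 1.0, -0.0]
ft_force: [-0.9, 0.0, -0.8]
width: 0.0593
grip_force: 44.2
```

Run:
```python
from h import *
s=read_state();print(s['position'],s['tcp_rot'],s['width'],s['ft_force'])
zt=s['position'][2]-.017+.046
for n in ('wrist','top','scene'):
    c,im,d=cam(n,n+'5.png')
    print(n,crect(c,im,d,(.46,.66,-.15,.06),pink,zt-.006,zt+.006))
c,im,d=cam('wrist');X=pts(c,d)
for w in [(.45,.62,-.12,.02,.031,.042),(.45,.62,-.12,.02,.022,.030),(.45,.7,-.12,.02,.008,.030)]: print(zrect(X,*w))
```

```text
[ 0.56032196 -0.0451743   0.11531294] [-9.30254894e-05  7.97894404e-03  9.99968158e-01 -1.02318182e-04] 0.05929802306421764 [-0.90032683  0.02462903 -0.8026132 ]
wrist ([553.9, -46.4, 95.6, 64.8, -1.3, 143.5, 26306.0], array([547.9, -45.6, 143.4]))
top None
scene ([558.9, -47.3, 107.8, 61.2, 1.5, 144.9, 592.0], array([567.7, -47.3, 144.7]))
([515.2, -44.2, 49.6, 3.0, 89.2, 34.9, 352.0], array([515.1, -44.1,  34.7]))
([513.5, -43.9, 59.8, 9.4, 89.3, 25.1, 740.0], array([512. , -43.3,  25.2]))
([511.0, -43.9, 100.0, 24.4, 88.5, 11.3, 3246.0], array([508.6, -43.7,  14.5]))
```

View pics/wrist5.png

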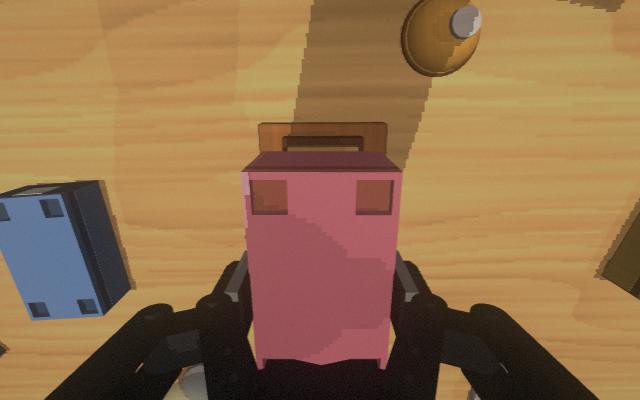

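The lid hangs level over the box, with its near recesses at (269,197) and (374,197). A shift of about +2 mm in x and +0.7 in y centres it.

Emit:
apply_moves(
  increments=[
    [2.2,0.7,-20,0],
    [2.2,0.7,-35,0],
    [2.2,0.7,-45,0],
    [2.2,0.7,-52,0],
    [2.2,0.7,-58,0],
    [2.2,0.7,-64,0],
    [2.2,0.7,-69,0],
    [2.2,0.7,-71,0],
    [2.2,0.7,-71,0],
    [2.2,0.7,-71,0],
  ],
)

```text
t: 14.0
position: [0.5631, -0.0432, 0.0445]
tcp_rot: [0.0, 0.007, 1.0, -0.0]
ft_force: [-0.0, -0.8, -1.2]
width: 0.0591
grip_force: 44.2
```

Emit:
apply_moves(
  increments=[
    [0,0,-1,0],
    [0,0,-2,0],
    [0,0,-3,0],
    [0,0,-3,0],
    [0,0,-3,0],
  ],
)

```text
t: 14.42
position: [0.5633, -0.0432, 0.0429]
tcp_rot: [0.001, 0.007, 1.0, -0.0]
ft_force: [-4.3, 0.6, 9.7]
width: 0.0593
grip_force: 45.4
```

Emit:
apply_moves(
  increments=[
    [0,0,1,0],
    [0,0,1,0],
    [0,0,1,0],
    [0,0,1,0],
    [0,0,1,0],
    [0,0,30,0],
    [0,0,70,0],
    [-30,0,110,0],
    [-60,0,160,0],
    [-60,0,160,0],
    [-60,0,160,0],
    [-60,0,160,0],
    [-60,0,160,0],
  ],
  fingers=1,
)

```text
t: 15.5
position: [0.5029, -0.0431, 0.2007]
tcp_rot: [-0.0, 0.007, 1.0, 0.0]
ft_force: [0.4, 1.1, -1.0]
width: 0.0856
grip_force: 0.0
```

Run:
```python
from h import *
s=read_state();print(s['position'],s['tcp_rot'],s['width'],s['ft_force'])
c,im,d=cam('wrist','w6.png')
print(crect(c,im,d,(.46,.66,-.15,.06),pink,.066,.076))
X=pts(c,d);print(zrect(X,.45,.7,-.12,.02,.022,.028),zrect(X,.45,.7,-.12,.02,.008,.017))
print(crect(c,im,d,(.5,.7,-.34,-.18),blue))
yel=lambda H,S,V:(H>20)&(H<45)&(S>60)
for n in('top','scene'):
    c,im,d=cam(n)
    print(n,crect(c,im,d,(.46,.66,-.15,.06),pink,.06,.08),crect(c,im,d,(.5,.7,-.34,-.18),blue),zrect(pts(c,d),.50,.70,.16,.33,.035,.06))
```

```text
[ 0.50294067 -0.04314498  0.20070406] [-3.14695853e-05  6.92324157e-03  9.99976033e-01  3.35563270e-05] 0.08558756294666842 [ 0.370013    1.09199276 -0.97269418]
([561.9, -43.7, 105.6, 60.0, -0.9, 71.2, 5659.0], array([558.8, -43.6,  71.1]))
([583.7, -48.4, 153.5, 60.3, -4.0, 25.5, 215.0], array([571.5, -44.4,  25.4])) ([591.2, -44.8, 184.1, 100.1, -0.7, 11.2, 4387.0], array([577.3, -46.3,  11.2]))
([596.3, -256.8, 104.4, 61.7, 3.6, 44.2, 4277.0], array([ 595.1, -256.6,   44.1]))
top ([568.8, -38.1, 85.8, 45.2, -1.0, 70.9, 217.0], array([580. , -29.7,  70.8])) ([594.1, -257.9, 99.2, 59.6, 4.6, 44.1, 461.0], array([ 596.5, -259.2,   44.4])) ([595.3, 249.6, 103.7, 60.9, -15.2, 43.5, 610.0], array([594.9, 249.3,  43.4]))
scene ([560.7, -44.2, 111.8, 61.1, -0.8, 72.6, 667.0], array([567.7, -43.2,  71.9])) ([597.9, -256.3, 102.7, 58.7, 5.8, 45.9, 535.0], array([ 599.5, -256.1,   45.9])) ([596.3, 250.6, 109.8, 60.8, -14.9, 45.4, 769.0], array([601., 250.,  45.]))
```

View pics/w6.png

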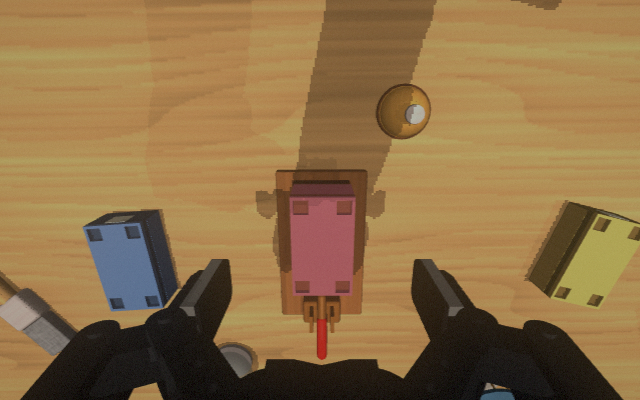

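The lid is home: its top is flat at about 71-72 mm, its centre is (562,-43.7) and its yaw -0.9°, seen at (322,240). The blue tub is at (127,265), yaw about 4°, and I go for it.

Emit:
apply_moves(
  increments=[
    [93,-213.5,-70,0.089],
    [93,-213.5,-70,0.089],
    [93,-213.5,-70,0.089],
    [93,-213.5,-70,0.089],
    [93,-213.5,-70,0.089],
    [93,-213.5,-70,0.089],
    [93,-213.5,-70,0.089],
    [93,-213.5,-70,0.089],
    [93,-213.5,-110,0.089],
    [93,-213.5,-150,0.089],
    [93,-213.5,-180,0.089],
    [93,-213.5,-190,0.089],
    [93,-213.5,-190,0.089],
    [93,-213.5,-190,0.089],
    [93,-213.5,-190,0.089],
  ],
)

```text
t: 16.9
position: [0.5976, -0.2571, 0.0137]
tcp_rot: [0.002, -0.038, 0.999, -0.001]
ft_force: [-0.9, -0.6, -0.4]
width: 0.0854
grip_force: 0.0
```

Emit:
apply_moves(
  increments=[
    [0,0,0,0],
    [0,0,0,0],
    [0,0,0,0],
    [0,0,0,0],
    [0,0,0,0],
    [0,0,0,0],
    [0,0,0,0],
    [0,0,0,0],
  ],
  fingers=-1,
  newtons=40,
)

```text
t: 17.57
position: [0.5973, -0.2573, 0.0135]
tcp_rot: [0.002, -0.038, 0.999, -0.001]
ft_force: [0.5, 1.3, 6.1]
width: 0.0596
grip_force: 43.6
```

Emit:
apply_moves(
  increments=[
    [0,0,30,0],
    [0,0,70,0],
    [0,0,107,0],
    [0,0,107,0],
    [-34.5,213.7,107,-0.089],
    [-34.5,213.7,107,-0.089],
    [-34.5,213.7,107,-0.089],
    [-34.5,213.7,107,-0.089],
    [-34.5,213.7,107,-0.089],
    [-34.5,213.7,107,-0.089],
    [-34.5,213.7,107,-0.089],
    [-34.5,213.7,107,-0.089],
    [-34.5,213.7,107,-0.089],
  ],
)

```text
t: 18.65
position: [0.5619, -0.0439, 0.1185]
tcp_rot: [0.0, 0.007, 1.0, -0.0]
ft_force: [-0.4, -0.7, -2.4]
width: 0.0593
grip_force: 45.2
```

```bash
cat > edge.py <<'E'
from h import *
import sys
s=read_state();p=s['position'];print(p,s['tcp_rot'],s['width'],s['ft_force'])
# near faces seen by wrist: held top band, lid/tower top band; near edge centre x(+52), mean y
zt=float(sys.argv[1]);zb=float(sys.argv[2])
c,im,d=cam('wrist',sys.argv[3]);X=pts(c,d)
for z in (zt,zb):
    m=(X[...,0]>.46)&(X[...,0]<.64)&(abs(X[...,1]+.044)<.05)&(abs(X[...,2]-z)<.005)
    P=X[m]*1000
    if len(P)<20: print('few',len(P)); continue
    xs=np.percentile(P[:,0],0.5); n=P[P[:,0]<xs+40]
    lo,hi=[],[]
    xb=np.arange(xs+1,n[:,0].max()-2,2)
    for a in xb:
        r=n[(n[:,0]>=a)&(n[:,0]<a+2)][:,1]
        if len(r)>5: lo.append((a+1,r.min()));hi.append((a+1,r.max()))
    lo,hi=np.array(lo),np.array(hi); 
    print('z',P[:,2].mean().round(1),'near x',xs.round(1),'-> centre x',(xs+52).round(1),'rows',[(round(l[0]),round(l[1],1),round(h[1],1)) for l,h in zip(lo,hi)][:8])
    print('  rect',cv2.minAreaRect(P[:,:2].astype(np.float32)))
E
python3 edge.py .1515 .0715 w7.png
python3 - <<'E'
from h import *
for n in('scene','top'):
    c,im,d=cam(n);X=pts(c,d)
    print(n,crect(c,im,d,(.46,.68,-.15,.06),blue,.146,.162),crect(c,im,d,(.46,.68,-.15,.06),pink,.067,.077))
E
```

```text
[ 0.56187918 -0.04391288  0.11848113] [ 4.33536208e-04  7.27637282e-03  9.99973360e-01 -3.81888124e-04] 0.059326193434126435 [-0.39283318 -0.73599628 -2.41977492]
z 149.2 near x 509.1 -> centre x 561.1 rows [(511, np.float64(-73.3), np.float64(-13.1)), (513, np.float64(-73.3), np.float64(-13.3)), (515, np.float64(-73.3), np.float64(-13.1)), (517, np.float64(-73.5), np.float64(-13.3)), (519, np.float64(-73.4), np.float64(-13.2)), (521, np.float64(-73.5), np.float64(-13.3)), (523, np.float64(-73.4), np.float64(-13.4)), (525, np.float64(-73.6), np.float64(-13.4))]
  rect ((554.7161865234375, -44.34836959838867), (87.1193618774414, 91.55142974853516), 88.4759750366211)
z 70.6 near x 509.2 -> centre x 561.2 rows [(511, np.float64(-72.9), np.float64(-13.3)), (513, np.float64(-73.0), np.float64(-13.2)), (515, np.float64(-72.6), np.float64(-13.0))]
  rect ((513.4027709960938, -43.006385803222656), (60.088077545166016, 8.199152946472168), 88.84791564941406)
scene ([565.6, -47.4, 98.6, 53.7, 6.5, 150.9, 438.0], array([567.8, -45.9, 150.9])) ([563.3, -44.0, 104.0, 59.8, -0.7, 72.7, 346.0], array([584. , -40.2,  72.4]))
top None ([540.4, -15.2, 22.0, 0.3, -1.3, 71.8, 7.0], array([540.2, -15.2,  71.7]))
```

View pics/w7.png

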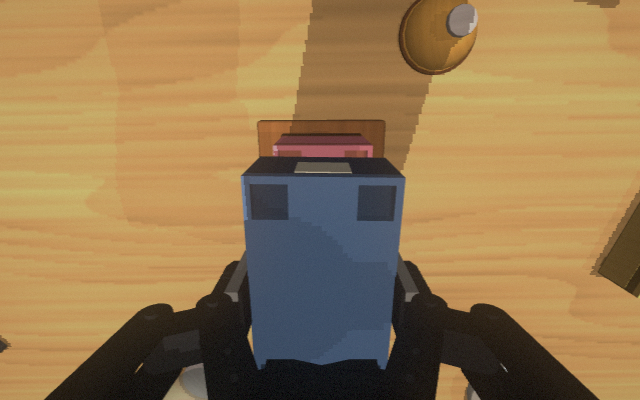

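The blue tub hangs square over the lid, near edges at rows 157 and 135. The offset is under 0.5 mm, so I lower it.

Emit:
apply_moves(
  increments=[
    [0.2,0.3,-12,0],
    [0.2,0.3,-22,0],
    [0.2,0.3,-28,0],
    [0.2,0.3,-31,0],
    [0.2,0.3,-33,0],
    [0.2,0.3,-35,0],
    [0.2,0.3,-36.5,0],
    [0.2,0.3,-38,0],
    [0.2,0.3,-39,0],
    [0.2,0.3,-39,0],
    [0.2,0.3,-39,0],
  ],
)

```text
t: 19.72
position: [0.5618, -0.0427, 0.0805]
tcp_rot: [0.001, 0.007, 1.0, -0.0]
ft_force: [-3.0, 0.1, 5.3]
width: 0.0597
grip_force: 46.0
```

Emit:
apply_moves(
  increments=[
    [0,0,0,0],
    [0,0,0,0],
    [0,0,0,0],
    [0,0,0,0],
    [0,0,0,0],
    [0,0,30,0],
    [0,0,70,0],
    [-30,0,110,0],
    [-60,0,150,0],
    [-60,0,150,0],
    [-60,0,150,0],
    [-60,0,150,0],
    [-60,0,150,0],
  ],
  fingers=1,
)

```text
t: 20.8
position: [0.5017, -0.0426, 0.2284]
tcp_rot: [-0.0, 0.007, 1.0, 0.0]
ft_force: [-0.7, -0.6, 0.1]
width: 0.0854
grip_force: 0.0
```

```bash
python3 edge.py .111 .0715 w8.png
python3 - <<'E'
from h import *
for n in('scene','top','wrist'):
    c,im,d=cam(n,n+'8.png')
    print(n,crect(c,im,d,(.46,.68,-.15,.06),blue,.10,.125),zrect(pts(c,d),.50,.70,.16,.33,.035,.06))
E
```

```text
[ 0.50170979 -0.04261578  0.22839194] [-2.32698383e-04  6.91198700e-03  9.99976077e-01  1.25234622e-04] 0.08540745009090599 [-0.67305301 -0.62888909  0.05781924]
z 110.8 near x 508.9 -> centre x 560.9 rows [(511, np.float64(-71.5), np.float64(-12.1)), (513, np.float64(-71.8), np.float64(-12.2)), (515, np.float64(-71.6), np.float64(-12.1)), (517, np.float64(-71.8), np.float64(-12.0)), (519, np.float64(-71.9), np.float64(-12.0)), (521, np.float64(-72.0), np.float64(-12.9)), (523, np.float64(-72.1), np.float64(-12.7)), (525, np.float64(-72.2), np.float64(-12.8))]
  rect ((561.0927124023438, -43.00348663330078), (60.18104934692383, 105.27180480957031), 88.57997131347656)
z 71.8 near x 508.5 -> centre x 560.5 rows []
  rect ((509.41705322265625, -42.4927864074707), (60.334983825683594, 2.1851391792297363), 89.88347625732422)
scene ([564.4, -42.3, 99.2, 55.4, 0.1, 113.1, 437.0], array([563. , -43.2, 113.1])) ([596.1, 250.7, 110.2, 60.2, -14.9, 45.6, 768.0], array([600.8, 249.9,  45.1]))
top ([573.0, -22.9, 93.1, 39.1, -25.1, 110.9, 216.0], array([578.4, -29.6, 110.6])) ([595.3, 249.8, 103.5, 60.7, -14.9, 43.6, 612.0], array([595. , 249.5,  43.4]))
wrist ([561.3, -43.4, 104.5, 58.9, -1.5, 111.2, 5617.0], array([558.5, -43.5, 111.1])) ([597.4, 251.5, 105.1, 63.8, -15.5, 44.0, 4845.0], array([594. , 249.2,  43.2]))
```

View pics/scene8.png

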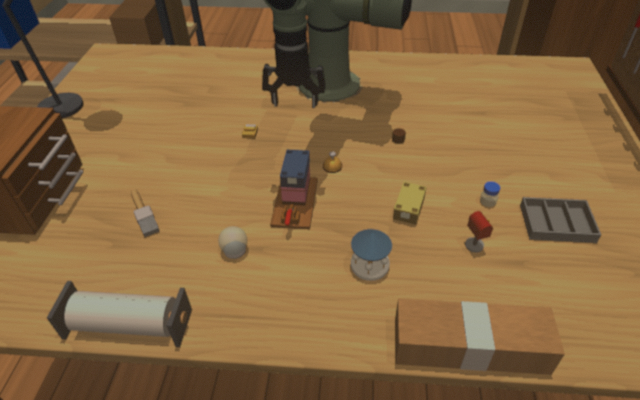

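The blue tub is seated, top at 111-112 mm, seen at (295,172) over the lid. The yellow tub still stands at (409,202).

Emit:
apply_moves(
  increments=[
    [94,292.7,-100,-0.25],
    [94,292.7,-100,-0.25],
    [94,292.7,-100,-0.25],
    [94,292.7,-100,-0.25],
    [94,292.7,-100,-0.25],
    [94,292.7,-100,-0.25],
    [94,292.7,-100,-0.25],
    [94,292.7,-100,-0.25],
    [94,292.7,-100,-0.25],
    [94,292.7,-100,-0.25],
    [94,292.7,-130,-0.25],
    [94,292.7,-170,-0.25],
    [94,292.7,-200,-0.25],
    [94,292.7,-217,-0.25],
    [94,292.7,-217,-0.25],
    [94,292.7,-217,-0.25],
    [94,292.7,-217,-0.25],
  ],
)

```text
t: 22.42
position: [0.5968, 0.2495, 0.0139]
tcp_rot: [0.001, 0.132, 0.991, 0.0]
ft_force: [-0.1, -0.1, 1.1]
width: 0.0858
grip_force: 0.0
```

Emit:
apply_moves(
  increments=[
    [0,0,0,0],
    [0,0,0,0],
    [0,0,0,0],
    [0,0,0,0],
    [0,0,0,0],
    [0,0,0,0],
    [0,0,0,0],
    [0,0,0,0],
  ],
  fingers=-1,
  newtons=40,
)

```text
t: 23.08
position: [0.5971, 0.2504, 0.0144]
tcp_rot: [0.002, 0.132, 0.991, 0.001]
ft_force: [-0.4, -0.8, 5.5]
width: 0.0592
grip_force: 44.0
```

Emit:
apply_moves(
  increments=[
    [0,0,30,0],
    [0,0,70,0],
    [0,0,110,0],
    [0,0,146,0],
    [-35,-293.5,146,0.246],
    [-35,-293.5,146,0.246],
    [-35,-293.5,146,0.246],
    [-35,-293.5,146,0.246],
    [-35,-293.5,146,0.246],
    [-35,-293.5,146,0.246],
    [-35,-293.5,146,0.246],
    [-35,-293.5,146,0.246],
    [-35,-293.5,146,0.246],
    [-35,-293.5,146,0.246],
    [-35,-293.5,146,0.246],
  ],
)

```text
t: 24.33
position: [0.5606, -0.0422, 0.1584]
tcp_rot: [0.0, 0.008, 1.0, 0.0]
ft_force: [-0.7, -0.0, -0.6]
width: 0.0592
grip_force: 44.1
```

```bash
python3 edge.py .190 .111 w9.png
```

```text
[ 0.56061239 -0.04215893  0.15844178] [5.51443337e-05 8.18697853e-03 9.99966444e-01 2.83422692e-04] 0.05922665469001886 [-0.73158145 -0.01724388 -0.60340823]
z 188.2 near x 508.3 -> centre x 560.3 rows [(510, np.float64(-71.9), np.float64(-11.7)), (512, np.float64(-72.0), np.float64(-11.9)), (514, np.float64(-72.2), np.float64(-12.0)), (516, np.float64(-72.0), np.float64(-11.9)), (518, np.float64(-72.2), np.float64(-12.1)), (520, np.float64(-72.0), np.float64(-12.2)), (522, np.float64(-72.2), np.float64(-12.0)), (524, np.float64(-72.1), np.float64(-11.9))]
  rect ((553.90283203125, -42.770240783691406), (87.28137969970703, 91.65309143066406), 88.99654388427734)
z 110.2 near x 508.6 -> centre x 560.6 rows [(511, np.float64(-71.6), np.float64(-11.9)), (513, np.float64(-71.9), np.float64(-11.9)), (515, np.float64(-71.9), np.float64(-11.9))]
  rect ((512.7149047851562, -41.88665008544922), (60.0105094909668, 7.5696258544921875), 88.97305297851562)
```

Aligned within 0.4 mm. Lowering.

Emit:
apply_moves(
  increments=[
    [0.4,0.1,-12,0],
    [0.4,0.1,-22,0],
    [0.4,0.1,-28,0],
    [0.4,0.1,-31,0],
    [0.4,0.1,-33,0],
    [0.4,0.1,-35,0],
    [0.4,0.1,-36.5,0],
    [0.4,0.1,-38,0],
    [0.4,0.1,-38.5,0],
    [0.4,0.1,-38.5,0],
    [0.4,0.1,-38.5,0],
  ],
)

```text
t: 25.3
position: [0.5612, -0.0433, 0.1214]
tcp_rot: [0.001, 0.009, 1.0, 0.0]
ft_force: [-3.6, 1.3, 8.5]
width: 0.0595
grip_force: 45.3
```

Emit:
apply_moves(
  increments=[
    [0,0,0,0],
    [0,0,0,0],
    [0,0,0,0],
    [0,0,0,0],
    [0,0,0,0],
    [0,0,30,0],
    [0,0,70,0],
    [-40,0,90,0],
    [-80,0,110,0],
    [-120,0,110,0],
    [-120,0,110,0],
    [-120,0,110,0],
    [-120,0,110,0],
  ],
  fingers=1,
)

```text
t: 26.38
position: [0.4417, -0.0436, 0.2302]
tcp_rot: [0.001, 0.009, 1.0, -0.0]
ft_force: [0.2, -0.1, -0.4]
width: 0.0851
grip_force: 0.0
```

```bash
python3 edge.py .151 .111 w10.png
python3 - <<'E'
from h import *
for n in('scene','top','wrist'):
    c,im,d=cam(n,n+'10.png');X=pts(c,d)
    print(n,zrect(X,.46,.68,-.15,.06,.146,.157),zrect(X,.40,.48,0,.09,.042,.06))
E
```

```text
[ 0.441692   -0.04355989  0.23018785] [ 9.33238680e-04  9.04171247e-03  9.99958671e-01 -1.78308888e-04] 0.08506381112432727 [ 0.16645554 -0.11215574 -0.44605839]
z 150.8 near x 508.4 -> centre x 560.4 rows [(510, np.float64(-72.6), np.float64(-13.0)), (512, np.float64(-72.8), np.float64(-13.0)), (514, np.float64(-73.0), np.float64(-13.0)), (516, np.float64(-73.0), np.float64(-12.9)), (518, np.float64(-73.0), np.float64(-14.6)), (520, np.float64(-72.3), np.float64(-13.6)), (522, np.float64(-72.4), np.float64(-13.7)), (524, np.float64(-72.6), np.float64(-13.5))]
  rect ((548.9027099609375, -43.567970275878906), (60.09748077392578, 82.53086853027344), 88.93773651123047)
z 111.0 near x 508.1 -> centre x 560.1 rows [(510, np.float64(-70.1), np.float64(-11.9))]
  rect ((509.102294921875, -42.278812408447266), (60.800899505615234, 3.4987082481384277), 86.55030059814453)
scene ([560.2, -44.3, 113.7, 60.5, -1.1, 152.7, 701.0], array([563.6, -43.9, 152.4])) ([438.8, 43.2, 20.4, 15.8, -38.2, 48.9, 30.0], array([439.8,  42.5,  48.8]))
top ([558.7, -45.1, 100.8, 56.7, -1.1, 150.9, 658.0], array([558.7, -44.9, 151. ])) ([436.4, 40.9, 15.7, 15.6, -45.7, 47.7, 27.0], array([437.2,  41.2,  47.8]))
wrist ([548.5, -43.6, 82.0, 60.0, -1.0, 151.1, 5379.0], array([544.8, -43.6, 150.8])) ([439.2, 42.2, 17.2, 16.9, 1.1, 46.9, 232.0], array([438.8,  42.1,  46.7]))
```

View pics/wrist10.png

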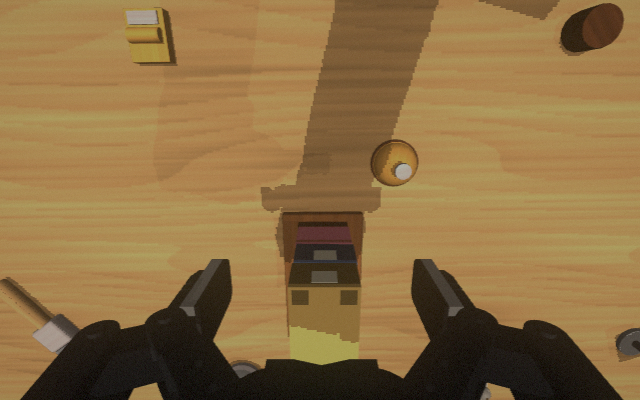

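View pics/top10.png

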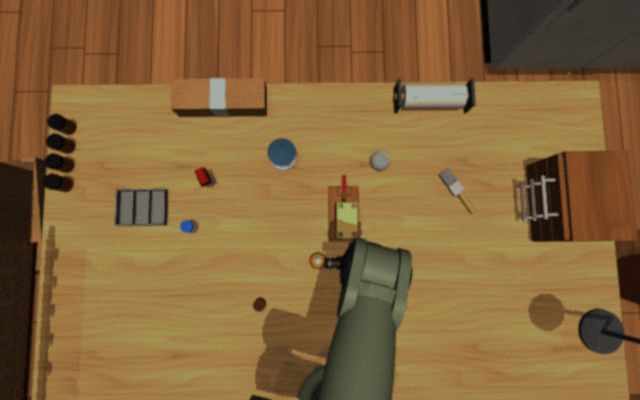

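The tower is complete, top at about 151-152 mm: lid, blue and yellow are stacked at (325,285) in the wrist view. The top view shows no loose tub or rabbit, and the bystanders unmoved. Now the bell: the plunger is at (439,42), at wrist pixel (402,171).

Emit:
apply_moves(
  increments=[
    [-2.5,85.8,-10,0],
    [-2.5,85.8,-10,0],
    [-2.5,85.8,-10,0],
    [-2.5,85.8,-60,0],
    [-2.5,85.8,-100,0],
    [-2.5,85.8,-140,0],
    [-2.5,85.8,-160,0],
    [-2.5,85.8,-170,0],
    [-2.5,85.8,-172,0],
    [-2.5,85.8,-172,0],
    [-2.5,85.8,-172,0],
    [-2.5,85.8,-172,0],
  ],
  fingers=-1,
)

```text
t: 27.58
position: [0.4398, 0.0423, 0.0588]
tcp_rot: [0.001, 0.009, 1.0, -0.0]
ft_force: [-0.8, 0.4, -0.1]
width: 0.0
grip_force: 0.0
```

Run:
```python
from h import *
s=read_state();print(s['position'],s['tcp_rot'],s['width'],s['ft_force'])
c,im,d=cam('wrist','w11.png');X=pts(c,d);print(zrect(X,.41,.47,.01,.075,.042,.052))
```

```text
[0.43980574 0.04232805 0.05875486] [ 1.07439864e-03  8.86532413e-03  9.99960122e-01 -7.88255925e-05] 2.874417447541152e-05 [-0.80619645  0.40080912 -0.06215616]
([436.0, 42.7, 17.3, 12.0, 84.1, 46.8, 370.0], array([433.8,  43. ,  46.3]))
```

View pics/w11.png

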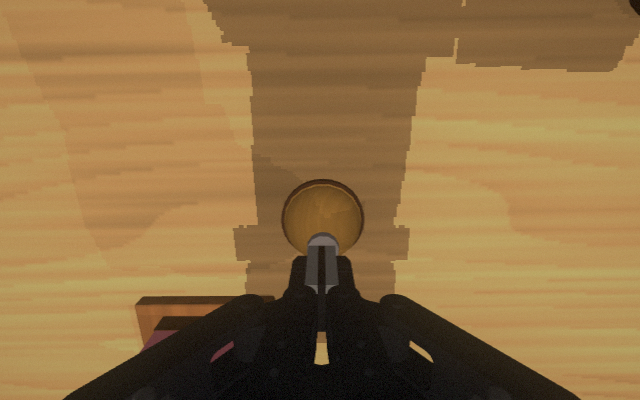

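The shut fingertips stand just over the plunger head (322,240). Pressing now.

Emit:
apply_moves(
  increments=[
    [0,0,-8,0],
    [0,0,-12,0],
    [0,0,-15,0],
    [0,0,-18,0],
    [0,0,-20,0],
    [0,0,-20,0],
    [0,0,-20,0],
  ],
)

```text
t: 28.22
position: [0.4396, 0.0423, 0.0396]
tcp_rot: [0.001, 0.009, 1.0, -0.0]
ft_force: [-3.7, 0.1, 25.4]
width: -0.0002
grip_force: 12.5
```

Emit:
apply_moves(
  increments=[
    [0,0,5,0],
    [0,0,12,0],
    [0,0,25,0],
    [0,0,60,0],
    [0,0,100,0],
    [-40,30,140,0],
    [-80,60,160,0],
    [-80,60,160,0],
    [-80,60,160,0],
    [-80,60,160,0],
    [-80,60,160,0],
  ],
)

```text
t: 29.13
position: [0.3586, 0.1024, 0.1976]
tcp_rot: [0.0, 0.009, 1.0, -0.0]
ft_force: [1.0, -1.3, -0.0]
width: -0.0002
grip_force: 0.0
```

Run:
```python
from h import *
s=read_state();print(s['position'],s['ft_force'],s['t'])
for n in('scene','top','wrist'):
    c,im,d=cam(n,n+'12.png');X=pts(c,d)
    print(n,zrect(X,.46,.68,-.15,.06,.146,.157),zrect(X,.40,.48,0,.09,.042,.06))
```

```text
[0.35858263 0.10240131 0.19759616] [ 0.96931058 -1.28043557 -0.04990307] 29.1333
scene ([559.6, -44.2, 111.7, 60.3, -1.0, 152.9, 709.0], array([564.1, -43.8, 152.4])) ([438.3, 43.1, 18.9, 16.3, 67.2, 48.3, 30.0], array([439.2,  42.4,  48.3]))
top ([558.8, -45.1, 101.0, 56.7, -1.1, 151.0, 656.0], array([558.6, -44.8, 150.9])) ([436.3, 40.8, 15.8, 15.5, 44.7, 46.4, 26.0], array([437.3,  40.9,  46.9]))
wrist None ([438.6, 43.0, 17.1, 16.9, -88.3, 47.1, 228.0], array([438. ,  43.2,  46.9]))
```

View pics/scene12.png

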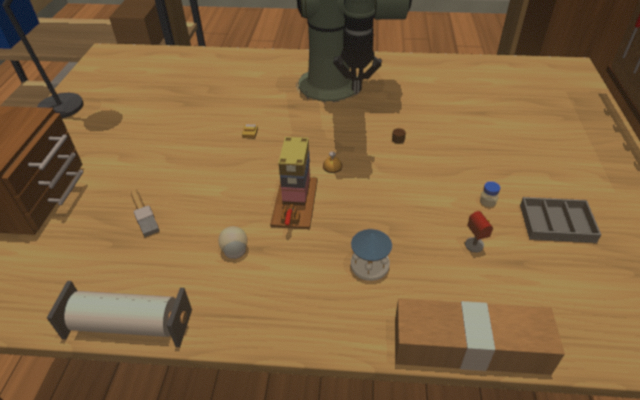

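The tower stands straight at (295,170), the plunger has sprung back to about 48 mm, and the bystanders are in place.

```bash
python3 -c "
from station import *
print(job_done())"
```

```text
the job is handed in; nothing more can be done
None
```

Job handed in at about 29 s: both rabbits are in the box, the lid is home, the blue and yellow tubs (the only two present) are seated in one tower, the bell was pressed to its stop and sprang back, and the bystanders were not moved.

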